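Centre the dosing ball on the scale and zero it

TASK

The empty blue dosing ball stands near the edge of the laundry scale's round steel pan. Without gripping or lifting it, tap it lightly with the fingertips until it stands upright in the middle of the pan, taking care not to tip it over, knock it off or hit it hard; then press the scale's orange zero button fully down and let it come up again. Leave everything else on the worktop where it is.

Things in the scene. Friction and masses are not known exactly. Their poses are not given: they have to be found in the camera images.
- ball_center (a point): centre (half-way up, 30 mm above its foot) of the blue plastic dosing ball, z axis up through its mouth: hollow, about 75 g, 60 mm high; widest at a band 72 mm across, 28 to 34 mm above the foot; open mouth 43 mm wide on top
- ball: the same ball, origin under its small foot (33 mm across, slightly domed underneath, so it wobbles). Pushed slowly at the band it leans away by about 5 degrees, then slides along; let go, it rocks back upright within half a second, its centre returning 2 to 4 mm towards the finger. Pushed fast or above the band it rocks more and skids
- pan_top (a point): centre of the flat top face of the scale's round steel pan, 100 mm across, 40 mm above the worktop; the pan is fixed to the scale. The white scale under it is fixed to the worktop: 210 x 150 mm and 22 mm high, its control strip on the side that faces the robot
- zero_button_top (a point): centre of the top of the orange zero button, a round cap 24 mm across on the scale's control strip, 107 mm from the pan's centre; at rest its top is 29 mm above the worktop and 7 mm above the scale's housing. The flat grey pad at the other end of the strip is not a button to press
- zero_button (a joint): travel of the zero button: 0 m up, 0.005 m fully down (it then stands 2 mm above the housing); springs back by itself; about 1.2 N to start it moving, 4 N to hold it fully down
- scoop: orange powder scoop standing beside the scale, cup 54 mm across and 38 mm high with a handle 85 mm long; origin under the cup
- clothes_peg: wooden clothes-peg lying beside the scale, 74 mm long, 11 mm high; origin at its middle on the worktop
- measuring_cap: green measuring cap, 60 mm across, 42 mm high; origin at the centre of its underside
- stain_bottle: yellow stain-remover bottle with a red cap, 42 mm across, 110 mm high; origin at the centre of its underside
- brush: wooden laundry brush, 150 x 52 x 40 mm; origin at the centre of its underside
- bead_jar: clear jar of scent beads with a white lid, 84 mm across, 130 mm high; origin at the centre of its underside
- spray: blue spray bottle with a red trigger head, 80 mm across, 243 mm high; origin at the centre of its underside
There are look-alikes about, which are no part of the job. What is shaped like the ball but red or white is not meant.

How it is judged (in metres and radians):
On the way, in this order (a step that is already met when the one before it is completed fails the run):
1. the dosing ball stands upright, still and untouched in the middle of the pan (horizontal distance between ball_center and pan_top below 0.007 m and angle between ball_center's own z axis and vertical below 0.1 rad and z of ball_center in the frame of pan_top between 0.027 and 0.033 m and linear speed of ball below 0.02 m/s and contact force between each of the fingers, the arm and ball below 0.05 N), for 0.2 s.
2. the zero button is pressed fully down (value of joint zero_button above 0.004 m), for 0.05 s.
At the end, for the whole second after the job is handed in: The ball stands upright on the pan, its centre within 7 mm of the pan's centre, untouched and still; the zero button has been pressed down by more than 4 mm after that and is up again (horizontal distance between ball_center and pan_top below 0.007 m and angle between ball_center's own z axis and vertical below 0.1 rad and z of ball_center in the frame of pan_top between 0.027 and 0.033 m and linear speed of ball below 0.02 m/s and value of joint zero_button below 0.0015 m).
It fails at once if the dosing ball is lifted (z of ball_center in the frame of pan_top above 0.042 m).
It fails at once if the dosing ball falls off the pan (z of ball_center in the frame of pan_top below 0.015 m).
It fails at once if the dosing ball is tipped over (angle between ball_center's own z axis and vertical above 0.6 rad).
It fails at once if the dosing ball is gripped or hit hard (more than 8 N) (contact force between any of the fingers, the arm and ball above 8 N).
It fails at once if something else on the worktop is shifted by more than 15 mm or knocked over (distance of any of scoop, clothes_peg, measuring_cap, stain_bottle, brush, bead_jar, spray from where it was at the start of the episode above 0.015 m or angle between any of stain_bottle, bead_jar, spray's own z axis and vertical above 0.5 rad).
It also fails if it takes over 38 s, if anything falls off the work surface, if the arm or the gripper's body presses on something with over 40 N, if the wrist force passes 120 N, or if a joint passes its speed limit or range.

ROBOT

A 6-joint arm with a two-finger parallel gripper is mounted at the origin on the work surface. World frame = base frame: x ahead of the robot, y to its left, z up, the work surface at z = 0. Lengths are in mm, angles in rad, forces in N, time in s.
With the tool pointing down it reaches from about 400 to 925 mm from the base axis. Payload 12.5 kg.
Tool frame: the origin (TCP) lies at the very end of the fingers, on their centre line; the grasp point (between the pads) lies env.grip_point_offset behind it (env.grip_point_offset is the distance from the TCP to the grasp point, in mm); y points along the fingers, z is the direction in which the jaws open and shut, and the axes are right-handed (so a half turn about y gives the same grasp; the last joint's range is limited). The gripper opens to 95 mm and grips with 3 to 60 N. Pads are 20 mm wide; open, the fingers measure 119 mm over their backs; the gripper's body (75 mm by 180 mm) begins 59 mm behind the grasp point.
Start: joints at [1.12, 0.491, 1.559, -0, 1.092, -0.106], TCP at [211.239, 588.239, 214.661] pointing down, gripper open.
Joint ranges: [-3.1, 3.1], [-0.84, 2.19], [0.05, 2.79], [-1.13, 4.28], [0.06, 2.93], [-2.69, 2.69]. Speed limits (rad/s): [2.22, 2.22, 2.79, 3.14, 3.14, 3.14].

INTERFACE

Orientations are given as [roll, pitch, yaw] about the fixed x, y, z axes, in that order (R = Rz(yaw) Ry(pitch) Rx(roll)).
In Python, from cell import readout, read_camera, env, nets gives the robot as it stands.
- The arm moves only by the tool apply_moves, never from a script. Its argument "increments" is a list of rows, each a list of 3 entries, a list of its own where there are three numbers: the shift along the tool's x, y, z in cm, then the turn, a rotation vector about the tool's x, y, z in degrees, then the finger opening in cm, from 0 to 9.51. A call has exactly 5 rows; each row shifts and turns the pose as measured when the row begins, along the tool's axes as they then stand; what a row does not reach is not made up. A row lasts 1/8 s, in which the tool goes at most 62.5 mm and 10.7 degrees, less where a joint would pass 70% of its speed; a pose out of reach is approached as far as the arm can. A call with a gripper value outside its range is refused whole. The fingers move at their own pace and stop on an object; the grip force is fixed at half the most. Time passes only in rows, so rows that do not move let the fingers close, or fill a call up. It gives the time, the measured TCP pose, the force and the opening at its end, in the units of the state.
- readout.state(): the state, without advancing time (a new reading comes with each control period).
- read_camera(name): name is "scene" or "top"; returns a dict with "img" (480x640x3 uint8, red, green, blue), "vfov" (degrees; the focal length in pixels is half the picture's height over the tangent of half this angle, whatever the lens; pixels are square), "cx", "cy" (the principal point, pixels), "rvec" (rotation vector, rad) and "tvec" (3), from world to camera coordinates, as OpenCV has them. Camera axes: x right, y down, z forward; pixel columns grow to the right and rows downward; lengths in mm; the calibration is good to about 2 mm. A picture is of the moment at which its call begins. There is no depth.
- env.job_done(): hands the job in, once; it reports no verdict.
Trained networks look in a picture, given as the dict that the camera call returned (one of the last four; its "shot" number tells which), for a name from the list of things; names that differ only in an ending like _2 or _b are one class to them, and where a whole thing is asked for, a point or a joint stands for the part that bears it (a point fixed in the world has none). Each returns a list of dicts, best first, with "confidence" (0 to 1); they miss things now and then, are a little off and sometimes report something else, mostly with a low value. They report only what shows in the picture. A call takes as long as a camera call. They do not tell look-alikes from the thing itself.
- nets.look_for(picture, thing): "point" ([x, y, z] in mm, in the coordinates of the camera as it stood for that picture, good to about 4 mm: the middle of the surface that is visible of it).
- nets.mark_of(picture, thing): "point" ([x, y, z] in mm, in the coordinates of the camera as it stood for that picture, good to about 4 mm: a listed point, or the origin of a listed thing).
The state is a dict: "t": time; "joints": joint angles; "qvel": joint speeds; "tau": joint torques, N m; "eef_pos": TCP position; "tcp_rot": TCP orientation; "ft_force": force on the tool from outside, world axes, zero at the start; "moment": the same for the moment, N m; "opening": opening from 0.0 (shut) to 1.0 (fully open).
Only numpy, scipy, OpenCV 4.12 (cv2) and the standard library are available. Lean on these libraries where they do the work, as an engineer would, in place of code of your own. Each camera call takes 0.05 s, during which the arm holds its last target. There are 200 camera calls.

## Working session

There is one attempt and no reset: what is moved stays moved. The work goes in short steps, Python scripts to look and compute and a tool call to move; the robot and the scene stay as the last step left them, time stands still between calls to the robot, and variables do not carry over. Pictures are saved under pics/ and viewed, about 8 in all and at most 12, crops included, and the job is handed in when it is done.

Besides the shell and the picture viewer there is one more tool, called after "Emit:" as name(argument=value, ...) on one line, values as JSON. apply_moves: Moves the arm, as the interface text tells. Its arguments: {"type":"object","properties":{"increments":{"type":"array"}},"required":["increments"]}

```bash
ls; mkdir -p pics
cat > h.py <<'E'
import numpy as np, cv2
from cell import readout, read_camera, env, nets
def cam(n):
    p=read_camera(n); R=cv2.Rodrigues(np.array(p["rvec"],float))[0]; t=np.array(p["tvec"],float).ravel()
    f=240/np.tan(np.radians(p["vfov"])/2); return p,R,t,f
def w(c,pt): return c[1].T@(np.array(pt)-c[2])
def px(c,P):
    q=c[1]@np.array(P,float)+c[2]; return c[0]["cx"]+c[3]*q[0]/q[2], c[0]["cy"]+c[3]*q[1]/q[2]
def ray(c,u,v,z):
    d=c[1].T@np.array([(u-c[0]["cx"])/c[3],(v-c[0]["cy"])/c[3],1]); o=-c[1].T@c[2]
    return o+d*(z-o[2])/d[2]
def save(c,n): cv2.imwrite(f"pics/{n}.png",c[0]["img"][:,:,::-1])
E
python3 - <<'E'
from h import *
print(readout.state(), env.grip_point_offset)
for n in("scene","top"):
    c=cam(n); save(c,n+"0"); print(n,c[3],(-c[1].T@c[2]).round())
    for th in("ball_center","pan_top","zero_button_top","ball","scoop","clothes_peg","measuring_cap","stain_bottle","brush","bead_jar","spray"):
        for r in nets.mark_of(c[0],th)[:3]:
            P=w(c,r["point"]);print(th,round(r["confidence"],2),P.round(1),np.round(px(c,P)))
E
```

```text
pics
{'t': 0.0, 'joints': array([ 1.12036932e+00,  4.91524821e-01,  1.55942143e+00,  3.17468261e-05,
        1.09168503e+00, -1.05624568e-01]), 'qvel': array([ 7.84093918e-05,  3.62773163e-04, -8.18553424e-04, -6.91759036e-04,
       -8.50653404e-04,  7.06601283e-04]), 'tau': array([ 2.42143753e-03, -6.12658238e+01, -2.58177012e+01,  6.92587998e-02,
        4.83692007e-02, -1.37526554e-04]), 'eef_pos': array([211.14365691, 588.01452671, 214.09297483]), 'tcp_rot': array([-1.5718262e+00,  1.3750073e-04, -3.4481716e-01]), 'ft_force': array([-0.75152735,  0.66814645, -0.14923386]), 'moment': array([0.00087974, 0.02464522, 0.00840321]), 'opening': 0.9990527885376614} 18.8
scene 493.7288596959751 [1177.  682. 1059.]
ball_center 0.74 [ 610.7 -131.1   73. ] [265. 235.]
ball_center 0.73 [ 461.1 -338.9   26.5] [262. 189.]
ball_center 0.67 [ 362.4 -134.8   32.1] [328. 205.]
pan_top 0.28 [ 302.5 -321.5   -2.8] [302. 178.]
zero_button_top 0.43 [ 517.6 -222.7   23.3] [271. 216.]
ball 0.96 [ 364.2 -137.8    2.5] [326. 212.]
ball 0.72 [ 4.574e+02 -3.417e+02 -3.000e-01] [263. 195.]
ball 0.67 [ 604.1 
[... 615 characters left out ...]
 295.]
ball_center 0.68 [ 450.8 -340.3   33.6] [424. 263.]
pan_top 0.96 [ 583.4 -148.6   38. ] [353. 213.]
zero_button_top 0.38 [ 506.4 -226.5   28.6] [381. 242.]
ball 0.82 [ 367.9 -140.8   -1.6] [348. 294.]
ball 0.81 [ 454.3 -340.6    2.7] [421. 263.]
ball 0.75 [ 601.7 -136.9   39.9] [349. 206.]
scoop 0.91 [537.1   1.5  -4.3] [297. 232.]
clothes_peg 0.51 [ 581.9 -282.     0.6] [399. 218.]
clothes_peg 0.38 [ 600.8 -134.8   37.1] [348. 207.]
measuring_cap 0.57 [ 6.153e+02  2.100e+01 -2.000e-01] [291. 204.]
stain_bottle 0.6 [ 704.6 -330.7   -1.6] [415. 176.]
brush 0.59 [ 295.4 -323.3   -1.4] [416. 322.]
bead_jar 0.64 [587.6 424.4  -1.7] [144. 210.]
spray 0.61 [ 403.  -468.1    1.3] [468. 283.]
```

Run:
```python
import cv2,numpy as np
a=cv2.imread("pics/top0.png")[160:310,280:480]; b=cv2.imread("pics/scene0.png")[160:310,190:390]
cv2.imwrite("pics/c0.png",np.vstack([cv2.resize(x,(800,600),interpolation=cv2.INTER_CUBIC) for x in(a,b)])[:, :] if 0 else np.hstack([cv2.resize(x[:, :133] if i else x[:,20:153],(400,450),interpolation=cv2.INTER_CUBIC) for i,x in enumerate((a,b))]))
```

```text
(no output)
```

View pics/c0.png

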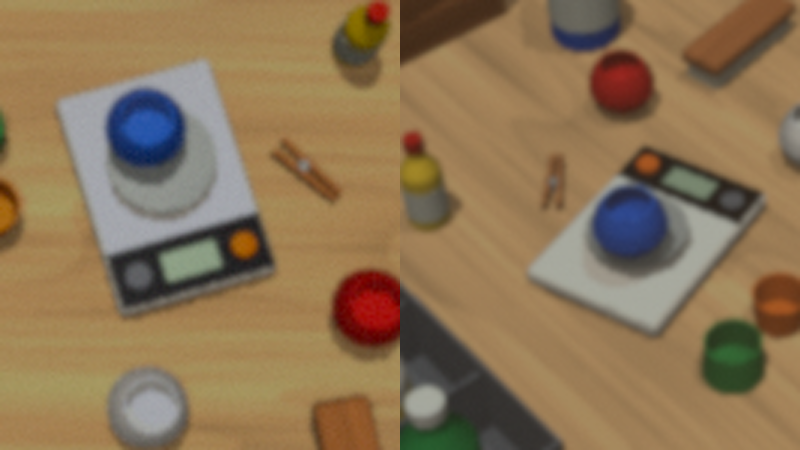

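View pics/top0.png

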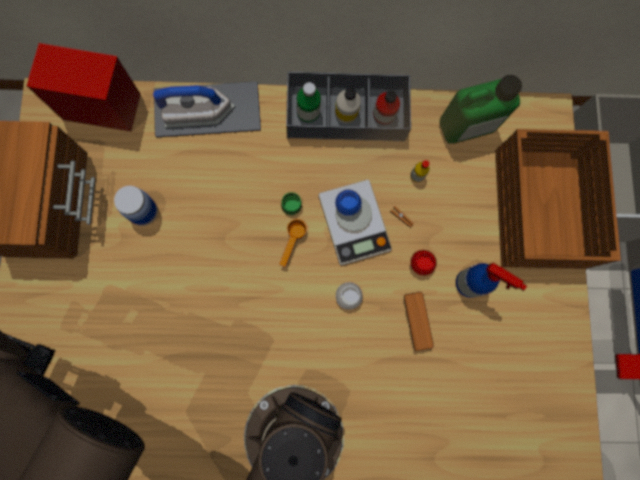

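```bash
cat >> h.py <<'E'
from scipy.optimize import minimize
def avg(n,k=4):
    cs=[cam(n) for _ in range(k)]; im=np.mean([c[0]["img"].astype(float) for c in cs],0)
    return cs[-1],im
def circ(c,im,x,y,z,r,excl=None,d=1.2):
    """mean (outside-inside) channel contrast over a circle at height z (world), px step d"""
    a=np.radians(np.arange(0,360,4)); val=[]
    uv=np.array([px(c,(x+r*np.cos(t),y+r*np.sin(t),z)) for t in a]); cen=np.array(px(c,(x,y,z)))
    n=uv-cen; n/=np.linalg.norm(n,axis=1)[:,None]
    s=lambda q: cv2.remap(im.astype(np.float32),q[:,0].astype(np.float32)[None],q[:,1].astype(np.float32)[None],cv2.INTER_LINEAR)[0]
    v=s(uv+n*d)-s(uv-n*d)
    if excl is not None: 
        P=np.stack([x+r*np.cos(a),y+r*np.sin(a)],1); v=v[excl(P,uv)]
    return v.mean()
def fit(c,im,x0,y0,z,r,span,step,excl=None):
    xs=np.arange(-span,span+.01,step); G=np.array([[circ(c,im,x0+i,y0+j,z,r,excl) for j in xs] for i in xs])
    i,j=np.unravel_index(G.argmax(),G.shape); return x0+xs[i],y0+xs[j],G.max()
E
cat > meas.py <<'E'
from h import *
def ballpos(c,im,x,y):
    b=cv2.GaussianBlur(im[:,:,0]-im[:,:,2],(0,0),.7)   # red-blue: low inside ball
    bx,by,s=fit(c,b,x,y,71,36,20,2); return fit(c,b,bx,by,71,36,3,.5)
if __name__=="__main__":
  for n in("top","scene"):
    c,im=avg(n)
    B=ballpos(c,im,602,-132); print(n,"ball",np.round(B,1))
    bc=np.array(px(c,(B[0],B[1],71)))
    rad=36*c[3]/(c[1]@np.array([B[0],B[1],71])+c[2])[2]+4
    g=-cv2.GaussianBlur(im.mean(2),(0,0),.7)
    ex=lambda P,uv:np.linalg.norm(uv-bc,axis=1)>rad
    for ch,gg in(("dark",-g),("light",g),("abs",None)):
        if gg is None: continue
        p=fit(c,gg,583,-148,40,50,12,2,ex);p=fit(c,gg,p[0],p[1],40,50,2,.5,ex);print(ch,np.round(p,1))
    o=((im[:,:,0]-im[:,:,2]>90)&(im[:,:,0]-im[:,:,1]>40)).astype(np.uint8)
    u,v=px(c,(510,-225,29)); m=np.zeros_like(o); cv2.circle(m,(int(u),int(v)),9,1,-1); ys,x_=np.nonzero(o&m)
    print("button",ray(c,x_.mean(),ys.mean(),27).round(1),len(x_))
    np.save(n+"_im.npy",im)
    X=cv2.resize(im[180:270,300:410] if n=="top" else im[190:280,220:330],None,fx=6,fy=6,interpolation=cv2.INTER_CUBIC)
    cv2.imwrite(f"pics/z_{n}.png",np.clip(X,0,255)[:,:,::-1])
E
python3 meas.py
```

```text
top ball [ 604.5 -132.    41.9]
dark [ 576.5 -150.    26.9]
light [ 5.910e+02 -1.375e+02  3.000e-01]
button [ 509.5 -225.3   27. ] 58
scene ball [ 609.5 -128.5   34.4]
dark [ 595.  -137.    38.7]
light [ 575.5 -134.5    9.7]
button [ 512.8 -224.5   27. ] 31[ WARN:0@11.242] global loadsave.cpp:1063 imwrite_ Unsupported depth image for selected encoder is fallbacked to CV_8U.
```

Emit:
apply_moves(increments=[[[0, 0, 0], [0, 10.5, 0], 4], [[0, 0, 0], [0, 10.5, 0], 4], [[0, 0, 0], [0, 10.5, 0], 4], [[0, 0, 0], [0, 10.5, 0], 4], [[0, 0, 0], [0, 10.5, 0], 4]])

```text
t: 2.22
eef_pos: [211.2, 588.2, 214.7]
tcp_rot: [-1.571, 0.0, -1.283]
ft_force: [-0.7, 0.3, 0.2]
opening: 0.532
```

View z_top.

View pics/z_top.png

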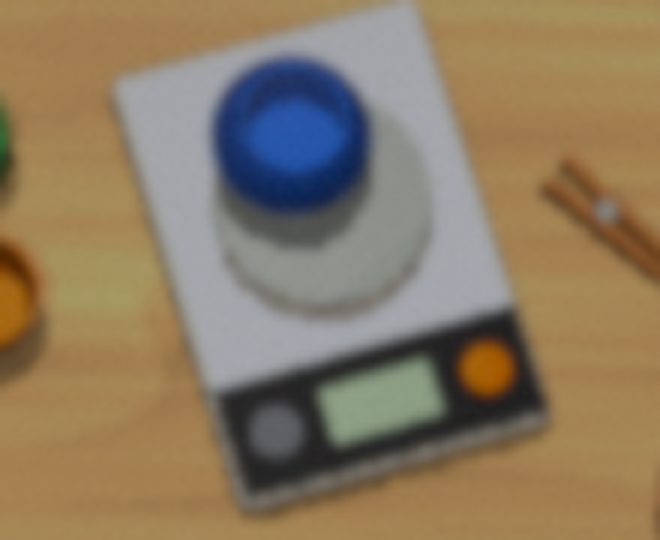

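View pics/z_scene.png

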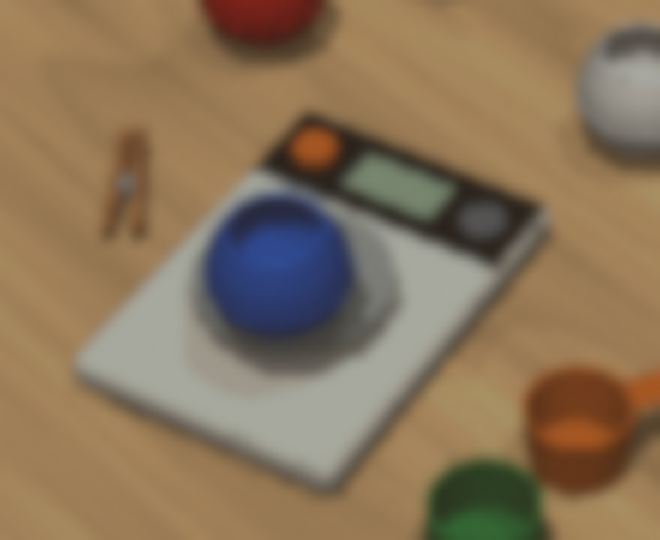

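Run:
```python
from h import *
c=cam("top"); im=np.load("top_im.npy")
bc=np.array(px(c,(604,-132,71)))
ex=lambda P,uv:np.linalg.norm(uv-bc,axis=1)>18
g=cv2.GaussianBlur(im[:,:,2]-im[:,:,0],(0,0),.7)
p=fit(c,g,580,-148,40,50,12,2,ex);p=fit(c,g,p[0],p[1],40,50,2,.5,ex);print("pan",np.round(p,1))
print("eye",ray(c,354,215.1,40).round(1))
b=ray(c,300+487.5/6-.5,180+369.5/6-.5,29);g=ray(c,300+276.5/6-.5,180+431.5/6-.5,24);print("btn",b.round(1),"pad",g.round(1))
ax=(b-g)[:2];m=(b+g)[:2]/2;ax/=np.linalg.norm(ax);n=np.array([-ax[1],ax[0]]);
n*=1 if n[0]>0 else -1
P=np.array(p[:2]);print(np.linalg.norm(P-b[:2]),"axis offset",(P-m)@ax,(P-m)@n, n)
print(readout.state()["opening"])
```

```text
pan [ 576.5 -150.     9.8]
eye [ 577.  -151.6   40. ]
btn [ 508.9 -225.5   29. ] pad [ 479.5 -130.5   24. ]
101.32372833769145 axis offset -2.3563937240299926 86.91843609153267 [0.95509584 0.29629704]
0.4865218324202053
```

Emit:
apply_moves(increments=[[[5, 0, 3], [0, 10.5, 0], 4], [[5, 0, 3], [0, 10.5, 0], 4], [[5, 0, 3], [0, 10.5, 0], 4], [[5, 0, 3], [0, 10.5, 0], 4], [[5, 0, 0], [0, 10.5, 0], 4]])

```text
t: 2.9
eef_pos: [312.4, 344.3, 213.6]
tcp_rot: [-1.57, 0.002, -2.206]
ft_force: [0.8, 0.2, 0.9]
opening: 0.421
```

Emit:
apply_moves(increments=[[[0, 0, 6], [0, 6.9, 0], 4], [[0, 0, 6], [0, 6.9, 0], 4], [[0, 0, 6], [0, 0, 0], 4], [[0, 0, 6], [0, 0, 0], 4], [[0, 0, 6], [0, 0, 0], 4]])

```text
t: 3.52
eef_pos: [522.6, 122.1, 215.4]
tcp_rot: [-1.57, 0.005, -2.438]
ft_force: [0.9, 0.8, -0.4]
opening: 0.42
```

```bash
cat > go.py <<'E'
import sys
from h import *
s=readout.state(); y=s["tcp_rot"][2]; D=np.array([float(a) for a in sys.argv[1:4]])-s["eef_pos"]
print("t",s["t"],"yaw deg",np.degrees(y).round(1),"tool cm x,y,z",np.round(np.array([D[0]*np.cos(y)+D[1]*np.sin(y),-D[2],-D[0]*np.sin(y)+D[1]*np.cos(y)])/10,2))
E
python3 go.py 653.5 -90.4 160
```

```text
t 3.525 yaw deg -139.7 tool cm x,y,z [ 3.78  5.54 24.67]
```

Emit:
apply_moves(increments=[[[0.9, 1, 6], [0, 0, 0], 4], [[0.9, 1, 6], [0, 0, 0], 4], [[0.9, 1, 6], [0, 0, 0], 4], [[0.9, 1, 6], [0, 0, 0], 4], [[0, 0, 0], [0, 0, 0], 4]])

```text
t: 4.15
eef_pos: [654.8, -90.7, 174.7]
tcp_rot: [-1.569, 0.006, -2.425]
ft_force: [-0.3, 0.6, -0.6]
opening: 0.416
```

```bash
python3 go.py 653.5 -90.4 55
```

```text
t 4.15 yaw deg -138.9 tool cm x,y,z [ 0.08 11.97 -0.11]
```

Emit:
apply_moves(increments=[[[0, 3, 0], [0, 1.2, 0], 4], [[0, 3, 0], [0, 0, 0], 4], [[0, 3, 0], [0, 0, 0], 4], [[0, 2.8, 0], [0, 0, 0], 4], [[0, 0, 0], [0, 0, 0], 4]])

```text
t: 4.78
eef_pos: [654.6, -87.4, 55.2]
tcp_rot: [-1.568, 0.007, -2.432]
ft_force: [-0.7, 0.2, -0.2]
opening: 0.42
```

```bash
python3 go.py 583.5 -149.5 55
python3 - <<'E'
from h import *
c=cam("scene"); X=cv2.resize(c[0]["img"][170:290,200:360],(800,600),interpolation=cv2.INTER_CUBIC); cv2.imwrite("pics/s1.png",X[:,:,::-1])
for z in(55,): 
  e=readout.state()["eef_pos"]; print(e,np.array(px(c,e)))
E
```

```text
t 4.775 yaw deg -139.4 tool cm x,y,z [9.44 0.02 0.09]
[655.3756516  -87.56781518  56.57486578] [262.74181621 254.80758453]
```

View pics/s1.png

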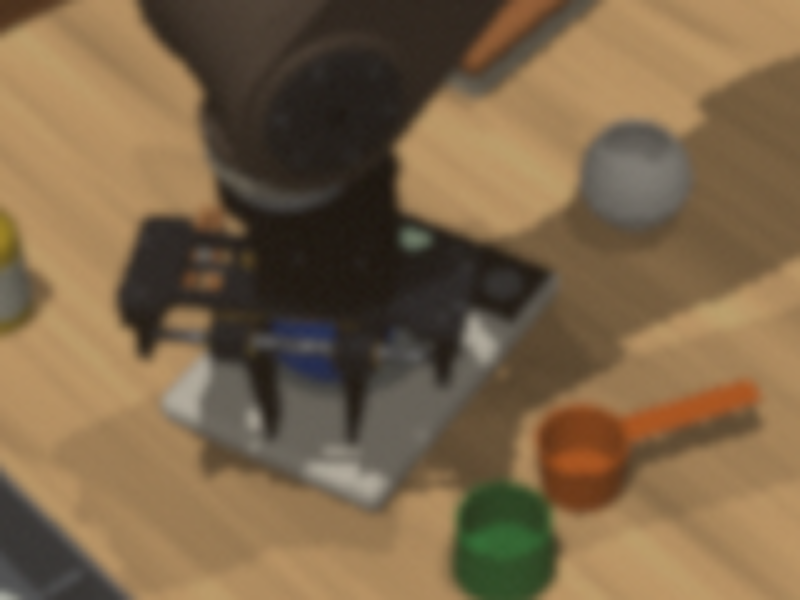

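Emit:
apply_moves(increments=[[[0.7, 0, 0.02], [0, 0, 0], 4], [[0.7, 0, 0.02], [0, 0, 0], 4], [[0.4, 0, 0.02], [0, 0, 0], 4], [[0.25, 0, 0], [0, 0, 0], 4], [[0.25, 0, 0], [0, 0, 0], 4]])

```text
t: 5.45
eef_pos: [638.5, -104.1, 60.8]
tcp_rot: [-1.562, 0.012, -2.431]
ft_force: [-0.3, 1.0, -0.0]
opening: 0.422
```

Emit:
apply_moves(increments=[[[0.25, 0, 0], [0, 0, 0], 4], [[0.25, 0, 0], [0, 0, 0], 4], [[0.25, 0, 0], [0, 0, 0], 4], [[0.25, 0, 0], [0, 0, 0], 4], [[0.25, 0, 0], [0, 0, 0], 4]])

```text
t: 6.08
eef_pos: [628.6, -112.7, 60.5]
tcp_rot: [-1.562, 0.012, -2.431]
ft_force: [0.4, 0.9, 0.1]
opening: 0.42
```

```bash
python3 go.py 583.5 -149.5 55
```

```text
t 6.075 yaw deg -139.3 tool cm x,y,z [ 5.82  0.55 -0.15]
```

Emit:
apply_moves(increments=[[[0.25, 0.1, -0.03], [0, 0, 0], 4], [[0.25, 0.1, -0.03], [0, 0, 0], 4], [[0.25, 0.1, -0.03], [0, 0, 0], 4], [[0.25, 0.1, -0.03], [0, 0, 0], 4], [[0.2, 0, 0], [0, 0, 0], 4]])

```text
t: 6.7
eef_pos: [618.1, -120.1, 56.0]
tcp_rot: [-1.562, 0.012, -2.431]
ft_force: [0.6, 0.1, -1.0]
opening: 0.42
```

```bash
python3 go.py 583.5 -149.5 55
```

```text
t 6.7 yaw deg -139.3 tool cm x,y,z [ 4.54  0.1  -0.03]
```

Emit:
apply_moves(increments=[[[-0.5, 0, 0], [0, 0, 0], 4], [[-1.2, 0, 0], [0, 0, 0], 4], [[-1.2, -3, 0], [0, 0, 0], 4], [[0, -5, 0], [0, 0, 0], 4], [[0, -4, -4], [0, 0, 0], 4]])

```text
t: 7.32
eef_pos: [614.3, -69.1, 175.8]
tcp_rot: [-1.566, 0.009, -2.432]
ft_force: [0.2, 1.4, 0.1]
opening: 0.419
```

Emit:
apply_moves(increments=[[[0, 0, -6], [0, 0, 0], 4], [[0, 0, -6], [0, 0, 0], 4], [[0, 0, -6], [0, 0, 0], 4], [[0, 0, -6], [0, 0, 0], 4], [[0, 0, -2], [0, 0, 0], 4]])

```text
t: 7.95
eef_pos: [442.2, 136.5, 178.0]
tcp_rot: [-1.56, 0.016, -2.431]
ft_force: [-0.1, -0.7, 0.7]
opening: 0.417
```

```bash
cat > look.py <<'E'
import sys
from meas import *
c,im=avg("top",3); x,y=float(sys.argv[1]),float(sys.argv[2])
print("ball",np.round(ballpos(c,im,x,y),1))
for th in("ball","ball_center","pan_top"):
    for r in nets.mark_of(c[0],th)[:4]:
        P=w(c,r["point"])
        if abs(P[0]-585)<50 and abs(P[1]+145)<40: print(th,round(r["confidence"],2),P.round(1))
X=cv2.resize(im[175:275,300:420],(800,666),interpolation=cv2.INTER_CUBIC)[:600]
X=np.clip(X,0,255).astype(np.uint8)
cv2.imwrite(f"pics/{sys.argv[3]}.png",X[:,:,::-1]); np.save("top_im.npy",im)
E
python3 look.py 588 -145 l1; python3 go.py 583.5 -149.5 55
```

```text
ball [ 587.  -147.5   54.3]
ball 0.85 [ 586.8 -148.2   39.8]
ball_center 0.9 [ 585.7 -145.3   68.8]
pan_top 0.9 [ 579.6 -147.9   35.7]
t 8.25 yaw deg -139.4 tool cm x,y,z [ 7.88 12.26 30.53]
```

View pics/l1.png

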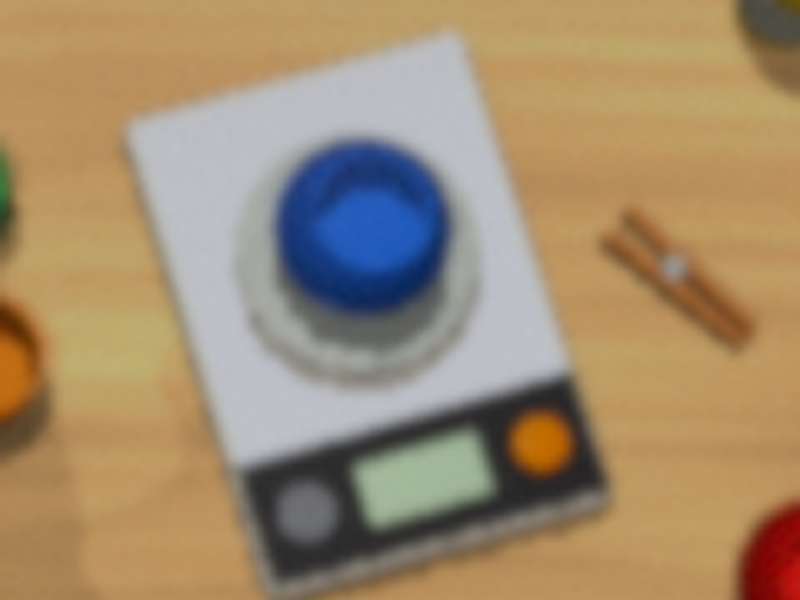

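Run:
```python
from h import *
c=cam("top"); im=np.load("top_im.npy")
bc=np.array(px(c,(587,-147.5,71))); print("eye",ray(c,353.2,212.2,40).round(1))
g=cv2.GaussianBlur(im[:,:,2]-im[:,:,0],(0,0),.7)
for nm,zz,k in(("all",40,lambda P:P[:,0]<9e9),("top edge",40,lambda P:P[:,0]>P[:,0].mean()-8),("bottom z22",22,lambda P:P[:,0]<P[:,0].mean()+8)):
    ex=lambda P,uv:(np.linalg.norm(uv-bc,axis=1)>15.5)&k(P)
    p=fit(c,g,582,-149,zz,50,10,2,ex);p=fit(c,g,p[0],p[1],zz,50,2,.5,ex);print(nm,np.round(p,1))
# scene rim after move
```

```text
eye [ 585.  -149.4   40. ]
all [ 576.5 -150.    10.4]
top edge [ 574.5 -149.5    6.4]
bottom z22 [ 580.  -151.5   12. ]
```

Run:
```python
from h import *
c=cam("top"); im=np.load("top_im.npy")
X=cv2.resize(im[185:250,325:385].astype(np.float32),None,fx=9,fy=9,interpolation=cv2.INTER_CUBIC)
ch=np.clip((X[:,:,2]-X[:,:,0])*6+100,0,255).astype(np.uint8); ch=cv2.cvtColor(ch,cv2.COLOR_GRAY2BGR)
def dr(x,y,z,col):
    q=np.array([px(c,(x+50*np.cos(t),y+50*np.sin(t),z)) for t in np.linspace(0,6.28,90)])
    q=((q-[325,185]+.5)*9-.5).astype(int); cv2.polylines(ch,[q],True,col,1)
ch0=ch.copy(); dr(584,-149.5,40,(0,0,255)); dr(577,-150,40,(0,255,0))
cv2.imwrite("pics/ch.png",ch)
```

```text
(no output)
```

View pics/ch.png

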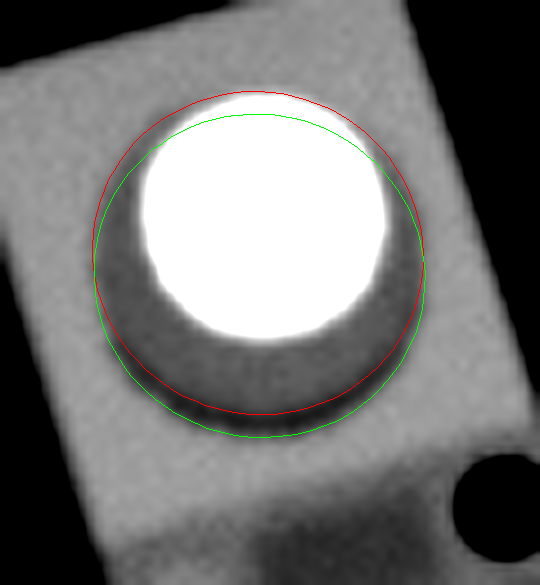

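```bash
python3 go.py 640.4 -100.6 160
```

```text
t 8.35 yaw deg -139.5 tool cm x,y,z [ 0.32  1.75 30.51]
```

Emit:
apply_moves(increments=[[[0.1, 0.3, 6], [0, 0, 0], 4], [[0.1, 0.3, 6], [0, 0, 0], 4], [[0.1, 0.3, 6], [0, 0, 0], 4], [[0, 0.3, 6], [0, 0, 0], 4], [[0, 0.3, 6], [0, 0, 0], 4]])

```text
t: 8.98
eef_pos: [642.4, -104.3, 165.0]
tcp_rot: [-1.561, 0.016, -2.434]
ft_force: [0.2, 0.6, -0.0]
opening: 0.42
```

```bash
python3 go.py 640.4 -100.6 55
```

```text
t 8.975 yaw deg -139.5 tool cm x,y,z [-0.09 11.   -0.42]
```

Emit:
apply_moves(increments=[[[-0.1, 3, -0.4], [0, 0, 0], 4], [[0, 3, 0], [0, 0, 0], 4], [[0, 3, 0], [0, 0, 0], 4], [[0, 1.8, 0], [0, 0, 0], 4], [[0, 0, 0], [0, 0, 0], 4]])

```text
t: 9.6
eef_pos: [645.2, -109.4, 51.3]
tcp_rot: [-1.56, 0.016, -2.445]
ft_force: [0.5, 0.1, 0.3]
opening: 0.421
```

```bash
python3 go.py 583.5 -149.5 55
```

```text
t 9.6 yaw deg -140.1 tool cm x,y,z [ 7.31 -0.37 -0.89]
```

Emit:
apply_moves(increments=[[[0, 0, -0.5], [0, 0, 0], 4], [[0.5, 0, -0.4], [0, 0, 0], 4], [[0.8, 0, 0], [0, 0, 0], 4], [[0.5, 0, 0], [0, 0, 0], 4], [[0, 0, 0], [0, 0, 0], 4]])

```text
t: 10.22
eef_pos: [625.5, -114.8, 54.5]
tcp_rot: [-1.556, 0.018, -2.445]
ft_force: [-0.5, -0.3, -0.7]
opening: 0.419
```

```bash
python3 go.py 583.5 -149.5 55
```

```text
t 10.225 yaw deg -140.1 tool cm x,y,z [ 5.44 -0.05 -0.03]
```

Aligned. Push 1.25 cm slowly, to about 41.8 mm.

Emit:
apply_moves(increments=[[[0.3, 0, 0], [0, 0, 0], 4], [[0.25, 0, 0], [0, 0, 0], 4], [[0.25, 0, 0], [0, 0, 0], 4], [[0.25, 0, 0], [0, 0, 0], 4], [[0.2, 0, 0], [0, 0, 0], 4]])

```text
t: 10.85
eef_pos: [615.6, -123.3, 54.3]
tcp_rot: [-1.556, 0.019, -2.445]
ft_force: [1.0, 0.7, -0.1]
opening: 0.42
```

```bash
python3 go.py 583.5 -149.5 55
```

```text
t 10.85 yaw deg -140.1 tool cm x,y,z [ 4.14 -0.07 -0.06]
```

Emit:
apply_moves(increments=[[[-0.5, 0, 0], [0, 0, 0], 4], [[-1.2, 0, 0], [0, 0, 0], 4], [[-1.5, -3, 0], [0, 0, 0], 4], [[0, -5, 0], [0, 0, 0], 4], [[0, -4, -4], [0, 0, 0], 4]])

```text
t: 11.48
eef_pos: [614.0, -70.3, 174.1]
tcp_rot: [-1.56, 0.016, -2.446]
ft_force: [-0.1, 0.9, 0.2]
opening: 0.419
```

Emit:
apply_moves(increments=[[[0, 0, -6], [0, 0, 0], 0], [[0, 0, -6], [0, 0, 0], 0], [[0, 0, -6], [0, 0, 0], 0], [[0, 0, -6], [0, 0, 0], 0], [[0, 0, -2], [0, 0, 0], 0]])

```text
t: 12.1
eef_pos: [444.9, 137.9, 174.7]
tcp_rot: [-1.554, 0.022, -2.445]
ft_force: [0.9, 0.2, -0.9]
opening: 0.01
```

```bash
python3 look.py 585 -148 l2; python3 go.py 509 -225.5 110
```

```text
ball [ 584.5 -149.5   54.2]
ball 0.74 [ 582.9 -150.1   40.7]
ball_center 0.95 [ 583.3 -149.7   68.2]
pan_top 0.97 [ 583.1 -149.    38.5]
t 12.4 yaw deg -140.3 tool cm x,y,z [18.32  6.43 31.65]
```

View pics/l2.png

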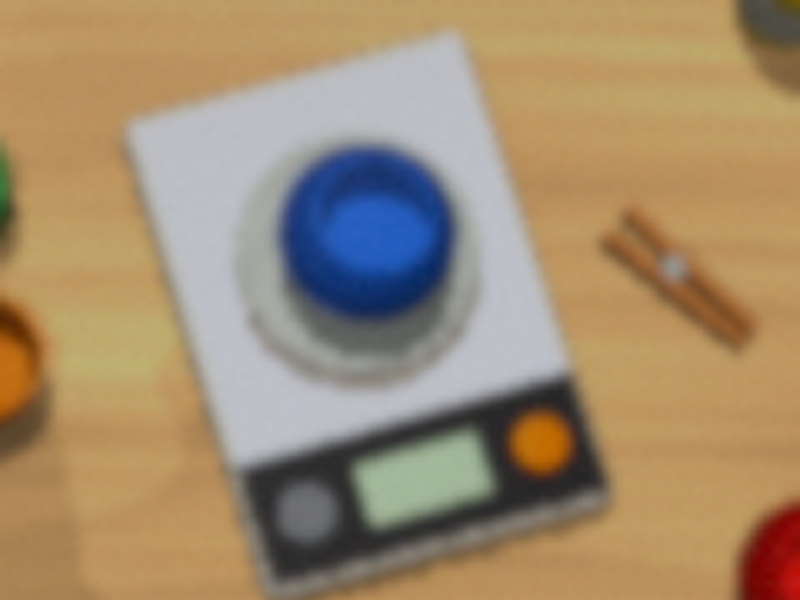

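Emit:
apply_moves(increments=[[[3, 0, 5.2], [0, 0, 0], 0], [[3, 0, 5.2], [0, 0, 0], 0], [[3, 0, 5.2], [0, 0, 0], 0], [[3, 0, 5.2], [0, 0, 0], 0], [[3, 0, 5.2], [0, 0, 0], 0]])

```text
t: 13.02
eef_pos: [501.8, -169.9, 175.1]
tcp_rot: [-1.553, 0.024, -2.447]
ft_force: [1.0, 0.1, 0.5]
opening: 0.001
```

```bash
python3 go.py 509 -225.5 80
```

```text
t 13.025 yaw deg -140.2 tool cm x,y,z [3.01 9.51 4.73]
```

Emit:
apply_moves(increments=[[[1.5, 0, 2.4], [0, 0, 0], 0], [[1.5, 0, 2.4], [0, 0, 0], 0], [[0, 4, 0], [0, 0, 0], 0], [[0, 4, 0], [0, 0, 0], 0], [[0, 0, 0], [0, 0, 0], 0]])

```text
t: 13.65
eef_pos: [512.1, -239.6, 92.3]
tcp_rot: [-1.551, 0.024, -2.461]
ft_force: [0.2, 0.0, 1.3]
opening: 0.005
```

```bash
python3 go.py 509.5 -225.5 40
```

```text
t 13.65 yaw deg -141.0 tool cm x,y,z [-0.69  5.23 -1.26]
```

Emit:
apply_moves(increments=[[[-0.4, 1.2, -0.7], [0, 0, 0], 0], [[-0.3, 1.2, -0.6], [0, 0, 0], 0], [[0, 1.2, -0.1], [0, 0, 0], 0], [[0, 1, -0.1], [0, 0, 0], 0], [[0, 0, 0], [0, 0, 0], 0]])

```text
t: 14.28
eef_pos: [510.7, -223.4, 46.3]
tcp_rot: [-1.547, 0.025, -2.461]
ft_force: [-0.1, -1.1, 0.2]
opening: 0.005
```

```bash
python3 go.py 509.5 -225.5 23
```

```text
t 14.275 yaw deg -141.0 tool cm x,y,z [0.22 2.33 0.08]
```

Emit:
apply_moves(increments=[[[0.1, 0.7, 0], [0, 0, 0], 0], [[0, 0.6, 0], [0, 0, 0], 0], [[0, 0.4, 0], [0, 0, 0], 0], [[0, 0.3, 0], [0, 0, 0], 0], [[0, 0.2, 0], [0, 0, 0], 0]])

```text
t: 14.9
eef_pos: [511.0, -224.6, 23.9]
tcp_rot: [-1.546, 0.026, -2.461]
ft_force: [-4.9, 2.8, 24.1]
opening: 0.003
```

```bash
python3 go.py 509.5 -225.5 23;python3 -c "from h import *;s=readout.state();print(s['eef_pos'],s['ft_force'])"
```

```text
t 14.9 yaw deg -141.0 tool cm x,y,z [ 0.17  0.09 -0.02]
[ 510.97573463 -224.56601857   23.93177873] [-4.85477717  2.84704137 24.1495836 ]
```

Emit:
apply_moves(increments=[[[0, 0, 0], [0, 0, 0], 0], [[0, -0.6, 0], [0, 0, 0], 0], [[0, -2, 0], [0, 0, 0], 0], [[0, -5, 0], [0, 0, 0], 0], [[0, -5, 0], [0, 0, 0], 0]])

```text
t: 15.52
eef_pos: [505.4, -223.7, 151.2]
tcp_rot: [-1.551, 0.024, -2.462]
ft_force: [0.1, 1.1, -0.1]
opening: 0.008
```

Emit:
apply_moves(increments=[[[-3, 0, -5.2], [0, 0, 0], 0], [[-3, 0, -5.2], [0, 0, 0], 0], [[-3, 0, -5.2], [0, 0, 0], 0], [[-3, 0, -5.2], [0, 0, 0], 0], [[-3, 0, -5.2], [0, 0, 0], 0]])

```text
t: 16.15
eef_pos: [460.4, 76.6, 154.0]
tcp_rot: [-1.541, 0.03, -2.469]
ft_force: [1.0, 0.1, 0.3]
opening: 0.004
```

Emit:
apply_moves(increments=[[[-2, 0, -5], [0, 0, 0], 0], [[0, 0, -5], [0, 0, 0], 0], [[0, 0, 0], [0, 0, 0], 0], [[0, 0, 0], [0, 0, 0], 0], [[0, 0, 0], [0, 0, 0], 0]])

```text
t: 16.77
eef_pos: [412.4, 172.6, 152.8]
tcp_rot: [-1.54, 0.033, -2.464]
ft_force: [0.0, 0.1, 0.7]
opening: 0.003
```

```bash
python3 look.py 584 -149 l3
python3 - <<'E'
from h import *
c=cam("top")
for th in("scoop","clothes_peg","measuring_cap","zero_button_top"):
    for r in nets.mark_of(c[0],th)[:1]: print(th,w(c,r["point"]).round(1))
E
```

```text
ball [ 583.5 -148.    53.6]
ball_center 0.6 [ 577.4 -148.9   70.2]
pan_top 0.78 [ 583.9 -149.8   36.5]
pan_top 0.18 [ 581.8 -144.9   69.2]
scoop [536.    3.5  -0.9]
clothes_peg [ 581.7 -283.3    5.3]
zero_button_top [ 505.  -225.    30.7]
```

View pics/l3.png

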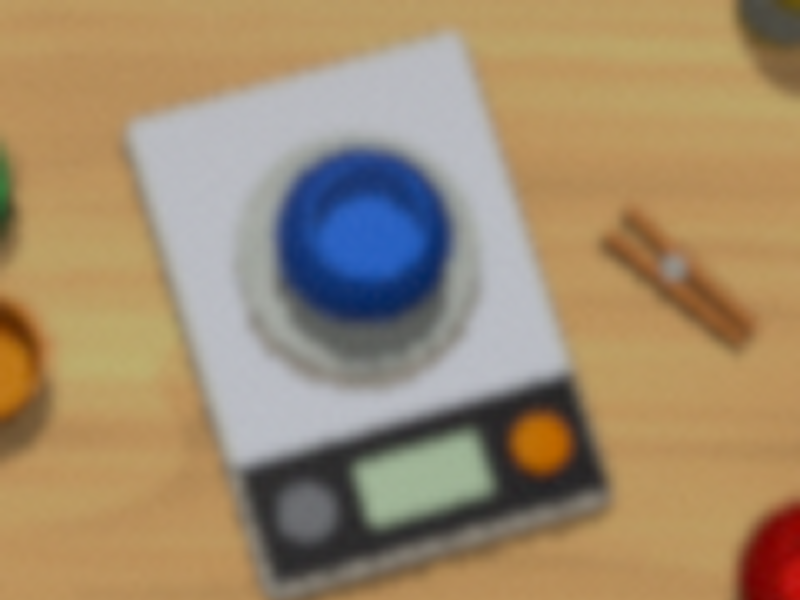

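```bash
python3 -c "
from cell import env; print(env.job_done())"
```

```text
the job is handed in; nothing more can be done
None
```

I tapped the blue ball to the middle of the pan, pressed the orange button down and let it up, then handed the job in at about 17.5 s. No verdict was reported.

- **Ball:** two slow pushes with the part-open fingertips, then a retreat. My last image fit puts the ball at (583.5, -148.0) and the pan centre at about (583.5, -149.5), so it is roughly 1.5 mm off centre and looks upright. The limit is 7 mm.
- **Button:** pressed with closed fingers at about 24 N, with the tip at 23.9 mm, which matches fully down. Afterwards the tip was clear, and the last image shows the button as it looked before the press. Its height can't be measured closely from above.
- **Other objects:** the scoop and peg measured within a few millimetres of where they started. The network did not find the measuring cap in that last picture. I did not re-measure the stain bottle, brush, jar or spray, but the arm felt no contact near them.

**Checks that disagreed:**
- One last network reading put the ball at x = 577.4, about 6 mm off centre. Its confidence was low (0.60), and it does not match the image fit or its earlier 0.95-confidence reading of 583.3.
- My first automatic fit of the pan came out about 7 mm too near the robot, because it caught the pan's side wall. I corrected it with an overlay and the given 107 mm button distance.
- The ball's fitted position moved 1 to 2 mm between the second push and the last check.

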